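# Level a ball-mounted work stage by touch

### The job

The round face of the ball-mounted work stage has been left out of level. Take the ball-ended probe from its wooden block, feel lightly across the face with it to find the high side, and ease that side down with the probe, never bearing on the stage with more than 25 N, until the face is level to within 2.5 mm across its width. Then put the probe back upright and fully home in its bore; touch the stage with nothing but the probe and leave the other things on the bench where they are.

Things in the scene. Friction and masses are not known exactly. Their poses are not given: they have to be found in the camera images.
- stage: Ball-mounted work stage, fixed to the table: grey round foot 112 mm across, short steel pillar, and on top a round bare steel face plate, 150 mm across, 10 mm thick, with small flush holes that do not matter to the probe. Origin: centre of the foot's underside, z up. The plate stays centred over the origin within 5 mm.
- stage_socket (a point): Centre of the foot's upper end, 48 mm above the table, where the pillar enters. The pillar is clamped at any height: the middle of the upper face is 122 to 147 mm above the table. The face starts tilted 2.5 to 5 degrees, its high side in any direction: 60 mm from the middle it is up to 2.7 to 5.1 mm higher or lower than there. Height and tilt are not measured; feel for them.
- stage_screw (a point): Middle of the pillar's clamp bar on the side of the foot, 38 mm above the table; leave it. The plate's ball joint, 44 mm under its face, is held by friction alone (0.6 N m) and stays where it is left. Pressed 60 mm from the middle it holds still under 9 N, gives way following the probe at 10 to 18 N (more nearer the middle), and springs back less than 1 mm.
- probe_grip (a point): Centre of the handle of the ball-ended probe, a steel rod 120 mm long, 0.12 kg, standing upright and loose in its bore. Handle 16 mm in diameter, 60 mm long; z of this point runs up the rod. Below: a collar 24 mm across, 6 mm thick, its lower side 36 mm under this point, then a 6.6 mm stem and a 10 mm ball, its lowest point 90 mm under this point.
- probe: The same probe; origin at the lowest point of its ball, z along the rod towards the handle. Standing in its bore, the origin is 54 mm below the block's upper side.
- probe_block_hole0 (a point): Centre of the mouth of the probe's bore, the middle and widest of three in the upper side of a wooden block (110 x 50 x 62 mm high, fixed). Bore 15 mm wide, 58 mm deep, upright. The probe is home when its collar rests flat on the block: handle centre 36 mm above this point. The two 10 mm bores, 34 mm to each side, stay empty.
- contactor: Bystander: black contactor with two studs, 58 x 50 x 70 mm high, standing; origin at the centre of its underside. Leave it.
- bearing: Bystander: ball bearing, 47 mm across, 14 mm high, lying flat; origin at the centre of its underside. Leave it.
- fork_roller: Bystander: brown load roller, 69 mm across, 59 mm high, on end; origin at the centre of its underside. Leave it.
Mind the look-alikes: they are no part of the job. Of the things that look like the probe, the smaller one is meant.

How it is judged:
By the outcome, as a careful person would: the job done as asked, in the order asked, and still so for the second after the job is handed in, with the robot touching nothing.
It also fails if it takes over 67 s, if anything falls off the work surface, if the arm or the gripper's body presses on something with over 40 N, if the wrist force passes 120 N, or if a joint passes its speed limit or range.

### The arm

A 6-joint arm with a two-finger parallel gripper is mounted at the origin on a cart in front of the work surface, level with it; the furniture and walls round the work are solid. World frame = base frame: x ahead of the robot, y to its left, z up, the work surface at z = 0. Lengths are in m, angles in degrees, forces in N, time in s.
With the tool pointing down it reaches from about 0.35 to 0.95 m from the base axis. Payload 17.4 kg.
Tool frame: the origin (TCP) lies between the finger pads; the fingertips stand 19 mm ahead of it and the grasp point (between the pads) is the TCP; z points along the fingers, x is the direction in which the jaws open and shut, and the axes are right-handed (so a half turn about z gives the same grasp; the last joint's range is limited). The gripper opens to 93 mm and grips with 3 to 60 N. Pads are 15 mm wide; open, the fingers measure 128 mm over their backs; the gripper's body (75 mm by 188 mm) begins 65 mm behind the grasp point.
Start: joints at [-73.384, 6.646, 82.598, -0, 90.757, -2.166], TCP at [0.217, -0.639, 0.238] pointing down, gripper open.
Joint ranges: [-162.19, 162.19], [-47.58, 125.68], [4.15, 143.07], [-65.23, 245.23], [0.69, 171.88], [-170.13, 170.13]. Speed limits (degrees/s): [108.29, 108.29, 127.2, 180, 180, 180].

### API

Orientations are given as [roll, pitch, yaw] about the fixed x, y, z axes, in that order (R = Rz(yaw) Ry(pitch) Rx(roll)).
In Python, from workcell import state, get_image, camera_params, hand_in gives the robot as it stands.
- The arm moves only by the tool servo_tool, never from a script. Its argument "rows" is a list of rows, each an object with "linear": the shift along the tool's x, y, z as a fraction of full scale, a list of three; "twist": the turn, a rotation vector about the tool's x, y, z as a fraction of full scale, a list of three; "gripper": the closure, from 0 (fully open) to 1 (shut). A call has 1 to 12 rows; each row shifts and turns the commanded pose from where the row before left it, along the tool's axes as they then stand; what a row does not reach is not made up. Full scale, the value 1, is 50 mm for a shift and 60 degrees for a turn. A row lasts 1/12 s, in which the tool goes at most 41.7 mm and 7.16 degrees, less where a joint would pass 70% of its speed; a pose out of reach is approached as far as the arm can. A call with a number of a shift or a turn outside -1 to 1 is refused whole. A call with a gripper value outside its range is refused whole. The fingers move at their own pace and stop on an object; the grip force is fixed at half the most. Time passes only in rows, so rows that do not move let the fingers close. It gives the time, the measured TCP pose, the force and the opening at its end, in the units of the state.
- state(): the state, without advancing time (a new reading comes with each control period).
- get_image(name): name is "scene" or "top" or "wrist"; returns the picture (384x512x3 uint8, red, green, blue); there is no depth.
- camera_params(name): a dict with "mtx" (3x3 intrinsics, pixels), "extrinsics" (4x4, takes a point from world to camera coordinates). Camera axes: x right, y down, z forward; pixel columns grow to the right and rows downward; lengths in m; the calibration is good to about 2 mm. A picture is of the moment at which its call begins: read the wrist's pose just before it. camera_params takes no time and is no camera call; for the wrist camera it gives the pose at the moment of the call.
- hand_in(): hands the job in, once; it reports no verdict.
The state is a dict: "clock": time; "joints": joint angles; "joint_velocities": joint speeds; "tau": joint torques, N m; "tcp_pos": TCP position; "tcp_rot": TCP orientation; "ft_force": force on the tool from outside, world axes, zero at the start; "ft_torque": the same for the moment, N m; "gripper_width": finger opening in m.
Only numpy, scipy, OpenCV 4.12 (cv2) and the standard library are available. Lean on these libraries where they do the work, as an engineer would, in place of code of your own. Each camera call takes 0.05 s, during which the arm holds its last target. There are 200 camera calls.

## Working session

There is one attempt and no reset: what is moved stays moved. The work goes in short steps, Python scripts to look and compute and a tool call to move; the robot and the scene stay as the last step left them, time stands still between calls to the robot, and variables do not carry over. Pictures are saved under pics/ and viewed, about 8 in all and at most 12, crops included, and the job is handed in when it is done.

Besides the shell and the picture viewer there is one more tool, called after "Call:" by a JSON object that holds its "op" and its "data", one argument or row to a line. servo_tool: Moves the arm, as the interface text tells. Its arguments: {"type":"object","properties":{"rows":{"type":"array","items":{"type":"object","properties":{"linear":{"type":"array","items":{"type":"number","minimum":-1,"maximum":1}},"twist":{"type":"array","items":{"type":"number","minimum":-1,"maximum":1}},"gripper":{"type":"number"}}}}},"required":["rows"]}

```bash
mkdir -p pics; ls; cat > h.py <<'E'
import numpy as np, cv2
from workcell import state, get_image, camera_params, hand_in
def shot(n,f):
    im=get_image(n); cv2.imwrite('pics/'+f,cv2.cvtColor(im,cv2.COLOR_RGB2BGR)); return im
def ray(n,u,v,P=None):
    P=P or camera_params(n); E=np.array(P['extrinsics']);K=np.array(P['mtx'])
    R,t=E[:3,:3],E[:3,3]; c=-R.T@t; d=R.T@np.linalg.inv(K)@[u,v,1.]; return c,d
def onz(n,u,v,z,P=None):
    c,d=ray(n,u,v,P); return c+d*(z-c[2])/d[2]
def proj(n,p):
    P=camera_params(n);q=np.array(P['extrinsics'])[:3]@[*p,1.]; q=np.array(P['mtx'])@q; return q[:2]/q[2]
E
python3 - <<'E'
from h import *
a=shot('scene','s0.png'); b=shot('top','t0.png')
for n in('scene','top'):
    P=camera_params(n); print(n,np.round(np.array(P['mtx']),1).tolist(),np.round(ray(n,256,192)[0],3))
s=state();print(s)
E
```

```text
pics
scene [[481.3, 0.0, 266.9], [0.0, 481.3, 177.6], [0.0, 0.0, 1.0]] [-0.134  0.628  0.67 ]
top [[468.7, 0.0, 253.5], [0.0, 468.7, 198.5], [0.0, 0.0, 1.0]] [0.423 0.223 1.1  ]
{'clock': 0.1, 'joints': array([-7.33823809e+01,  6.66995094e+00,  8.26321224e+01, -1.58431389e-03,
        9.07541646e+01, -2.16645099e+00]), 'joint_velocities': array([-0.01001961, -0.04922191, -0.07555448,  0.03526497, -0.04270163,
        0.01247008]), 'tau': array([ 1.87978760e-03, -7.22892237e+01, -6.23865151e+01,  7.81925325e-02,
        2.27198016e-02, -8.26466703e-05]), 'tcp_pos': array([ 0.21728342, -0.63890621,  0.23699355]), 'tcp_rot': array([-1.79999457e+02,  5.62576994e-02, -7.12159497e+01]), 'ft_force': array([-0.0626642 ,  0.40083383, -0.15470858]), 'ft_torque': array([0.04478287, 0.0316106 , 0.01444976]), 'gripper_width': 0.09277996345043482}
```

View pics/s0.png

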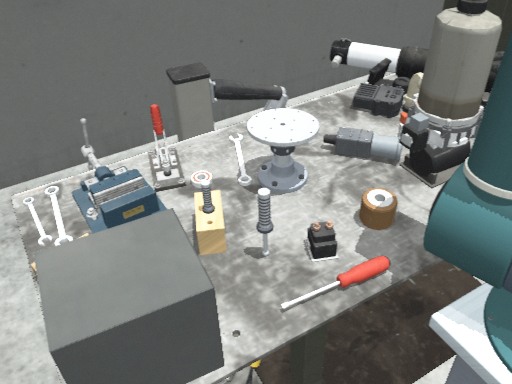

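View pics/t0.png

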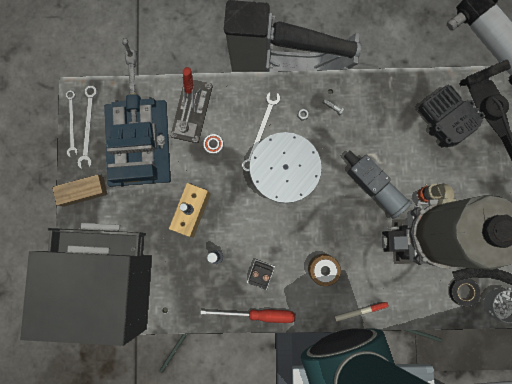

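In the top view the probe stands in the wooden block at (188,209). The look-alike stands free on the bench at (212,257), or (265,220) in the scene view, and looks larger. The stage is at (286,167). The one in the block's middle bore fits the description, and I'll confirm that in a crop while measuring.

```bash
python3 - <<'E'
from h import *
s=cv2.imread('pics/s0.png'); t=cv2.imread('pics/t0.png')
c=np.hstack([cv2.resize(s[165:265,180:280],(400,400),interpolation=3),cv2.resize(t[170:270,160:260],(400,400),interpolation=3)])
cv2.imwrite('pics/c0.png',c)
# block mask in top
h=cv2.cvtColor(t,cv2.COLOR_BGR2HSV); m=cv2.inRange(h,(12,70,90),(28,255,255)); m[:170]=0;m[250:]=0;m[:,:160]=0;m[:,220:]=0
k=np.argwhere(m)[:,::-1].astype(np.float32)
r=cv2.minAreaRect(k);print(r,len(k))
for p in cv2.boxPoints(r): print('corner',p,np.round(onz('top',*p,.062),4))
print('blockc',onz('top',*r[0],.062))
# plate
g=t.copy(); m=cv2.inRange(h,(0,0,165),(180,40,255)); m[:125]=0;m[210:]=0;m[:,:240]=0;m[:,330:]=0
cs=max(cv2.findContours(m,0,1)[0],key=cv2.contourArea); e=cv2.fitEllipse(cv2.convexHull(cs)); print('plate',e)
p=onz('top',*e[0],.135);print(p)
a=onz('top',e[0][0]+e[1][0]/2,e[0][1],.135);print('R',np.linalg.norm(a-p))
E
```

```text
((187.9281768798828, 209.36463928222656), (23.135820388793945, 50.39353561401367), 21.447738647460938) 1015
corner [167.94807 228.58675] [0.469  0.4292 0.062 ]
corner [186.37459 181.68288] [0.5732 0.3876 0.062 ]
corner [207.90828 190.14253] [0.553  0.3395 0.062 ]
corner [189.48177 237.0464 ] [0.4493 0.3814 0.062 ]
blockc [0.51086185 0.38447884 0.062     ]
plate ((285.0262451171875, 166.9024200439453), (69.65946197509766, 71.59296417236328), 108.13005828857422)
[0.588984   0.16990868 0.135     ]
R 0.07238619635762025
```

View pics/c0.png

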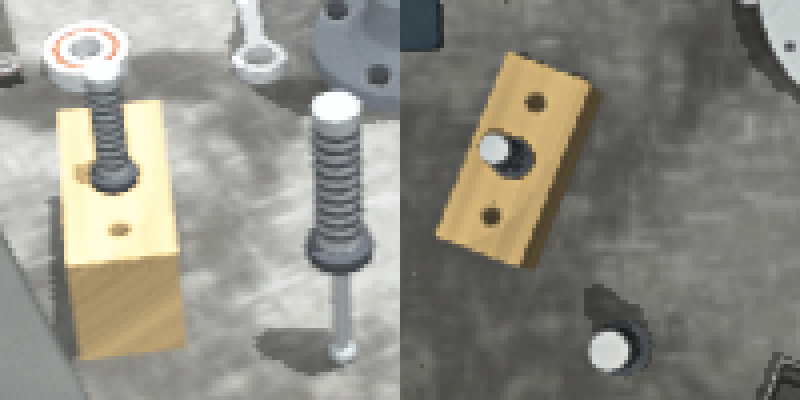

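The crop confirms the look-alike standing free is longer and thicker. The probe in the middle bore of the block is the smaller one, so it is the one meant. Next I'll check how tall the obstacles are on the way, chiefly the tank at the right.

```bash
python3 - <<'E'
from h import *
def tri(s,t):
    c1,d1=ray('scene',*s);c2,d2=ray('top',*t)
    A=np.stack([d1,-d2],1);x,res,_,_=np.linalg.lstsq(A,c2-c1,rcond=None)
    p=(c1+d1*x[0]+c2+d2*x[1])/2; return np.round(p,3),np.round(np.linalg.norm(c1+d1*x[0]-c2-d2*x[1]),4)
for n,s,t in [('bottlecap',(473,5),(500,229)),('bigprobe top',(264,191),(212,257)),('probe top',(204.5,183.5),(184.5,207)),('redlever',(155,107),(187,70)),('visepole',(84,122),(127,42)),('clamp block',(188,72),(248,20)),('plate ctr',(283,127),(285,167)),('plate left hole?',(249,127),(285.5,202)),('handle end',(215,90),(355,47)),('roller top',(379,196),(325,269)),('toolbox handle',(80,215),(100,227))]: print(n,*tri(s,t))
s=state()
for z in (.2,.24): print(proj('scene',(*s['tcp_pos'][:2],z)),proj('top',(*s['tcp_pos'][:2],z)))
# handle top -> axis
print('probe top at z.128',onz('top',184.3,207.2,.128),'holes',onz('top',194,195.5,.062),onz('top',182.6,224,.062))
E
```

```text
bottlecap [ 0.443 -0.148  0.367] 0.0031
bigprobe top [0.406 0.322 0.156] 0.0007
probe top [0.512 0.384 0.126] 0.0048
redlever [0.8   0.372 0.142] 0.0016
visepole [0.884 0.513 0.106] 0.0034
clamp block [0.906 0.243 0.148] 0.0047
plate ctr [0.589 0.17  0.134] 0.0001
plate left hole? [0.535 0.219 0.182] 0.1037
handle end [0.908 0.081 0.064] 0.1771
roller top [0.374 0.085 0.062] 0.0006
toolbox handle [0.48  0.576 0.164] 0.0595
[696.61827537  70.59548193] [732.76868716 350.40059117]
[706.84453661  52.85095071] [755.59905138 355.38379318]
probe top at z.128 [0.50997873 0.38177872 0.128     ] holes [0.54162678 0.37070389 0.062     ] [0.47852683 0.3965276  0.062     ]
```

Call:
{"op": "servo_tool", "data": {
  "rows": [
    {"linear": [0, 0, -0.71], "twist": [0, 0, 0.105], "gripper": 0},
    {"linear": [0, 0, -0.71], "twist": [0, 0, 0.105], "gripper": 0},
    {"linear": [0, 0, -0.71], "twist": [0, 0, 0.104], "gripper": 0},
    {"linear": [0, 0, -0.71], "twist": [0, 0, 0], "gripper": 0},
    {"linear": [0, 0, -0.71], "twist": [0, 0, 0], "gripper": 0},
    {"linear": [0, 0, -0.71], "twist": [0, 0, 0], "gripper": 0},
    {"linear": [-0.55, -0.57, 0], "twist": [0, 0, 0], "gripper": 0},
    {"linear": [-0.55, -0.57, 0], "twist": [0, 0, 0], "gripper": 0},
    {"linear": [-0.55, -0.57, 0], "twist": [0, 0, 0], "gripper": 0},
    {"linear": [-0.55, -0.57, 0], "twist": [0, 0, 0], "gripper": 0},
    {"linear": [-0.55, -0.57, 0], "twist": [0, 0, 0], "gripper": 0},
    {"linear": [-0.55, -0.57, 0], "twist": [0, 0, 0], "gripper": 0}
  ]
}}

```text
clock: 1.1
tcp_pos: [0.3895, -0.4727, 0.4504]
tcp_rot: [180.0, 0.0, -90.1]
ft_force: [-0.7, -0.9, 0.9]
gripper_width: 0.0928
```

Call:
{"op": "servo_tool", "data": {
  "rows": [
    {"linear": [-0.55, -0.57, 0], "twist": [0, 0, 0], "gripper": 0},
    {"linear": [-0.55, -0.57, 0], "twist": [0, 0, 0], "gripper": 0},
    {"linear": [-0.55, -0.57, 0], "twist": [0, 0, 0], "gripper": 0},
    {"linear": [-0.55, -0.57, 0], "twist": [0, 0, 0], "gripper": 0},
    {"linear": [-0.55, -0.57, 0], "twist": [0, 0, 0], "gripper": 0},
    {"linear": [-0.55, -0.57, 0], "twist": [0, 0, 0], "gripper": 0},
    {"linear": [-0.55, -0.57, 0], "twist": [0, 0, 0], "gripper": 0},
    {"linear": [-0.6, -0.5, 0], "twist": [0, 0, 0], "gripper": 0},
    {"linear": [-0.8, 0, 0], "twist": [0, 0, 0], "gripper": 0},
    {"linear": [-0.8, 0, 0], "twist": [0, 0, 0], "gripper": 0},
    {"linear": [-0.8, 0, 0], "twist": [0, 0, 0], "gripper": 0},
    {"linear": [-0.8, 0, 0], "twist": [0, 0, 0], "gripper": 0}
  ]
}}

```text
clock: 2.1
tcp_pos: [0.6132, -0.0901, 0.4502]
tcp_rot: [180.0, 0.0, -90.1]
ft_force: [0.9, -0.3, -0.3]
gripper_width: 0.0933
```

Call:
{"op": "servo_tool", "data": {
  "rows": [
    {"linear": [-0.8, 0, 0], "twist": [0, 0, 0], "gripper": 0},
    {"linear": [-0.8, 0, 0], "twist": [0, 0, 0], "gripper": 0},
    {"linear": [-0.8, 0, 0], "twist": [0, 0, 0], "gripper": 0},
    {"linear": [-0.8, 0, 0], "twist": [0, 0, 0], "gripper": 0},
    {"linear": [-0.8, 0, 0], "twist": [0, 0, 0], "gripper": 0},
    {"linear": [-0.8, 0, 0], "twist": [0, 0, 0], "gripper": 0},
    {"linear": [-0.7, 0.3, 0.25], "twist": [0, 0, 0], "gripper": 0},
    {"linear": [-0.7, 0.3, 0.25], "twist": [0, 0, 0], "gripper": 0},
    {"linear": [-0.7, 0.3, 0.25], "twist": [0, 0, 0], "gripper": 0},
    {"linear": [-0.7, 0.3, 0.25], "twist": [0, 0, 0], "gripper": 0}
  ]
}}

```text
clock: 2.93
tcp_pos: [0.5527, 0.2897, 0.3997]
tcp_rot: [180.0, -0.0, -90.1]
ft_force: [1.7, 0.9, -0.1]
gripper_width: 0.0929
```

Call:
{"op": "servo_tool", "data": {
  "rows": [
    {"linear": [-0.38, 0.17, 0.6], "twist": [0, 0, 0], "gripper": 0},
    {"linear": [-0.38, 0.17, 0.6], "twist": [0, 0, 0], "gripper": 0},
    {"linear": [-0.38, 0.17, 0.6], "twist": [0, 0, 0], "gripper": 0},
    {"linear": [-0.38, 0.17, 0.6], "twist": [0, 0, 0], "gripper": 0},
    {"linear": [-0.38, 0.17, 0.6], "twist": [0, 0, 0], "gripper": 0},
    {"linear": [0, 0, 0], "twist": [0, 0, 0], "gripper": 0}
  ]
}}

```text
clock: 3.43
tcp_pos: [0.5085, 0.3847, 0.2434]
tcp_rot: [179.6, -0.2, -89.9]
ft_force: [-0.2, -0.4, -1.3]
gripper_width: 0.0931
```

```bash
python3 - <<'E'
from h import *
s=state();P=camera_params('wrist');w=shot('wrist','w0.png');print(s['tcp_pos'],s['ft_force'],ray('wrist',256,192,P)[0])
for q in [(.511,.384,.128),(.511,.384,.062),(.5416,.3707,.062),(.4785,.3965,.062)]: print(proj('wrist',q))
E
```

```text
[0.5085345  0.38469707 0.24342741] [-0.24861688 -0.40612941 -1.31609384] [0.58924847 0.38589387 0.38996218]
[254.39665406 189.84596644]
[254.26310835 174.92201085]
[265.11257613 150.67506821]
[244.59327332 199.3354316 ]
```

View pics/w0.png

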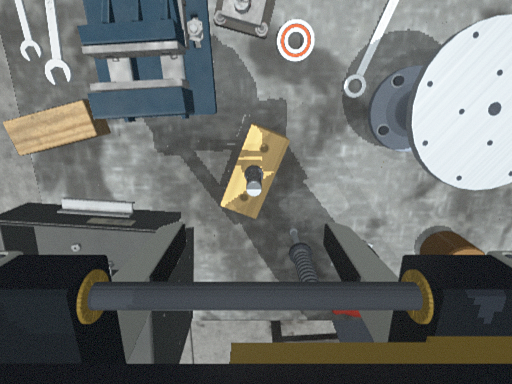

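The wrist picture shows the probe top at (254,189), where it was predicted, so I'm going down.

Call:
{"op": "servo_tool", "data": {
  "rows": [
    {"linear": [0, -0.05, 0.6], "twist": [0, 0, 0], "gripper": 0},
    {"linear": [0, 0, 0.6], "twist": [0, 0, 0], "gripper": 0},
    {"linear": [0, 0, 0.6], "twist": [0, 0, 0], "gripper": 0},
    {"linear": [0, 0, 0.6], "twist": [0, 0, 0], "gripper": 0},
    {"linear": [0, 0, 0.5], "twist": [0, 0, 0], "gripper": 0},
    {"linear": [0, 0, 0], "twist": [0, 0, 0], "gripper": 0}
  ]
}}

```text
clock: 3.98
tcp_pos: [0.5131, 0.3815, 0.1016]
tcp_rot: [179.7, -0.2, -90.1]
ft_force: [-0.3, -0.8, -0.3]
gripper_width: 0.0931
```

Call:
{"op": "servo_tool", "data": {
  "rows": [
    {"linear": [0, 0, 0.1], "twist": [0, 0, 0], "gripper": 0},
    {"linear": [0, 0, 0], "twist": [0, 0, 0], "gripper": 0},
    {"linear": [0, 0, 0], "twist": [0, 0, 0], "gripper": 0}
  ]
}}

```text
clock: 4.23
tcp_pos: [0.5148, 0.3834, 0.103]
tcp_rot: [-179.9, 0.1, -90.1]
ft_force: [0.1, 0.6, 0.5]
gripper_width: 0.0928
```

```bash
python3 - <<'E'
from h import *
w=shot('wrist','w1.png');s=state();print(s['tcp_pos'],s['tcp_rot'],s['ft_force'])
for q in [(.511,.384,.128),(.511,.384,.062),(.5416,.3707,.062),(.4785,.3965,.062)]: print(proj('wrist',q))
E
```

```text
[0.51468068 0.38347169 0.10290445] [-1.79870146e+02  8.59800841e-02 -9.00658774e+01] [ 0.22886055 -0.16853702  0.79032068]
[254.32950636 277.35374054]
[254.53270998 225.89126921]
[272.86545976 186.91996833]
[238.75237364 263.80728063]
```

View pics/w1.png

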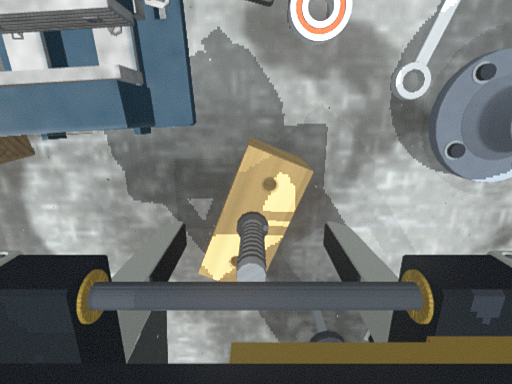

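Call:
{"op": "servo_tool", "data": {
  "rows": [
    {"linear": [-0.05, 0.03, 0.1], "twist": [0, 0, 0], "gripper": 0},
    {"linear": [0, 0, 0.1], "twist": [0, 0, 0], "gripper": 0},
    {"linear": [0, 0, 0], "twist": [0, 0, 0], "gripper": 0.5},
    {"linear": [0, 0, 0], "twist": [0, 0, 0], "gripper": 1},
    {"linear": [0, 0, 0], "twist": [0, 0, 0], "gripper": 1},
    {"linear": [0, 0, 0], "twist": [0, 0, 0], "gripper": 1},
    {"linear": [0, 0, 0], "twist": [0, 0, 0], "gripper": 1},
    {"linear": [0, 0, 0], "twist": [0, 0, 0], "gripper": 1},
    {"linear": [0, 0, 0], "twist": [0, 0, 0], "gripper": 1},
    {"linear": [0, 0, 0], "twist": [0, 0, 0], "gripper": 1}
  ]
}}

```text
clock: 5.12
tcp_pos: [0.5124, 0.3856, 0.0907]
tcp_rot: [-180.0, 0.0, -90.1]
ft_force: [-0.7, 0.1, -0.3]
gripper_width: 0.0441
```

Call:
{"op": "servo_tool", "data": {
  "rows": [
    {"linear": [0, 0, 0], "twist": [0, 0, 0], "gripper": 1},
    {"linear": [0, 0, 0], "twist": [0, 0, 0], "gripper": 1},
    {"linear": [0, 0, 0], "twist": [0, 0, 0], "gripper": 1},
    {"linear": [0, 0, 0], "twist": [0, 0, 0], "gripper": 1},
    {"linear": [0, 0, 0], "twist": [0, 0, 0], "gripper": 1},
    {"linear": [0, 0, 0], "twist": [0, 0, 0], "gripper": 1},
    {"linear": [0, 0, 0], "twist": [0, 0, 0], "gripper": 1}
  ]
}}

```text
clock: 5.7
tcp_pos: [0.5123, 0.3856, 0.0906]
tcp_rot: [180.0, -0.0, -90.1]
ft_force: [-0.5, 0.1, 0.2]
gripper_width: 0.0154
```

Grasped, with the opening reading 15.4 mm. I'm lifting the probe and moving over the stage, to the point 60 mm to the +y side of the middle.

Call:
{"op": "servo_tool", "data": {
  "rows": [
    {"linear": [0, 0, -0.2], "twist": [0, 0, 0], "gripper": 1},
    {"linear": [0, 0, -0.4], "twist": [0, 0, 0], "gripper": 1},
    {"linear": [0, 0, -0.6], "twist": [0, 0, 0], "gripper": 1},
    {"linear": [0, 0, -0.7], "twist": [0, 0, 0], "gripper": 1},
    {"linear": [0, 0, -0.7], "twist": [0, 0, 0], "gripper": 1},
    {"linear": [0, 0, -0.7], "twist": [0, 0, 0], "gripper": 1},
    {"linear": [0, 0, 0], "twist": [0, 0, 0], "gripper": 1}
  ]
}}

```text
clock: 6.28
tcp_pos: [0.5134, 0.3864, 0.2646]
tcp_rot: [-179.5, 0.3, -90.1]
ft_force: [0.4, 0.2, -0.5]
gripper_width: 0.0153
```

Call:
{"op": "servo_tool", "data": {
  "rows": [
    {"linear": [0.62, -0.3, 0], "twist": [0, 0, 0], "gripper": 1},
    {"linear": [0.62, -0.3, 0], "twist": [0, 0, 0], "gripper": 1},
    {"linear": [0.62, -0.3, 0], "twist": [0, 0, 0], "gripper": 1},
    {"linear": [0.62, -0.3, 0], "twist": [0, 0, 0], "gripper": 1},
    {"linear": [0.62, -0.3, 0], "twist": [0, 0, 0], "gripper": 1},
    {"linear": [0, 0, 0], "twist": [0, 0, 0], "gripper": 1}
  ]
}}

```text
clock: 6.78
tcp_pos: [0.589, 0.226, 0.2561]
tcp_rot: [-180.0, -0.1, -90.3]
ft_force: [0.0, 0.6, -1.0]
gripper_width: 0.0158
```

```bash
python3 - <<'E'
from h import *
w=shot('scene','s1.png');t=shot('top','t1.png');s=state();print(s['tcp_pos'],s['tcp_rot'],s['ft_force'],s['gripper_width'])
c=np.hstack([cv2.cvtColor(cv2.resize(w[30:230,180:380],(400,400)),4),cv2.cvtColor(cv2.resize(t[80:280,150:350],(400,400)),4)])
cv2.imwrite('pics/c1.png',c)
E
```

```text
[0.58755114 0.22954772 0.25603344] [-1.79990897e+02  1.24346578e-02 -9.01769874e+01] [-0.51268475 -0.03676309 -1.15589344] 0.015845883484802037
```

View pics/c1.png

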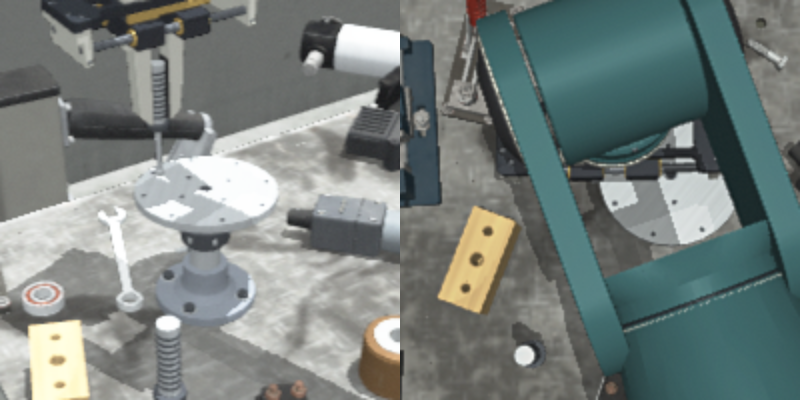

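The probe hangs upright over the plate with its ball near (158,172) in the left crop, and the bystanders have not moved. I'm now feeling down carefully.

Call:
{"op": "servo_tool", "data": {
  "rows": [
    {"linear": [0, 0, 0.3], "twist": [0, 0, 0], "gripper": 1},
    {"linear": [0, 0, 0.22], "twist": [0, 0, 0], "gripper": 1},
    {"linear": [0, 0, 0], "twist": [0, 0, 0], "gripper": 1},
    {"linear": [0, 0, 0], "twist": [0, 0, 0], "gripper": 1}
  ]
}}

```text
clock: 7.22
tcp_pos: [0.5864, 0.2312, 0.2282]
tcp_rot: [179.9, -0.0, -90.0]
ft_force: [0.5, -0.8, -2.3]
gripper_width: 0.0155
```

Call:
{"op": "servo_tool", "data": {
  "rows": [
    {"linear": [0, 0, 0.02], "twist": [0, 0, 0], "gripper": 1},
    {"linear": [0, 0, 0.02], "twist": [0, 0, 0], "gripper": 1},
    {"linear": [0, 0, 0], "twist": [0, 0, 0], "gripper": 1}
  ]
}}

```text
clock: 7.47
tcp_pos: [0.5872, 0.2308, 0.2279]
tcp_rot: [-180.0, 0.0, -90.0]
ft_force: [0.2, -0.5, -1.7]
gripper_width: 0.0157
```

Call:
{"op": "servo_tool", "data": {
  "rows": [
    {"linear": [0, 0, 0.03], "twist": [0, 0, 0], "gripper": 1},
    {"linear": [0, 0, 0], "twist": [0, 0, 0], "gripper": 1}
  ]
}}

```text
clock: 7.63
tcp_pos: [0.5872, 0.2306, 0.2261]
tcp_rot: [-180.0, 0.0, -90.1]
ft_force: [-0.3, 0.7, -0.7]
gripper_width: 0.0159
```

Call:
{"op": "servo_tool", "data": {
  "rows": [
    {"linear": [0, 0, 0.03], "twist": [0, 0, 0], "gripper": 1},
    {"linear": [0, 0, 0], "twist": [0, 0, 0], "gripper": 1}
  ]
}}

```text
clock: 7.8
tcp_pos: [0.5872, 0.2305, 0.2244]
tcp_rot: [180.0, -0.0, -90.1]
ft_force: [-0.3, 0.5, -1.1]
gripper_width: 0.0154
```

Call:
{"op": "servo_tool", "data": {
  "rows": [
    {"linear": [0, 0, 0.02], "twist": [0, 0, 0], "gripper": 1},
    {"linear": [0, 0, 0], "twist": [0, 0, 0], "gripper": 1}
  ]
}}

```text
clock: 7.97
tcp_pos: [0.5873, 0.2306, 0.2239]
tcp_rot: [-180.0, 0.0, -90.1]
ft_force: [0.3, -1.1, 1.2]
gripper_width: 0.0158
```

Call:
{"op": "servo_tool", "data": {
  "rows": [
    {"linear": [0, 0, 0.02], "twist": [0, 0, 0], "gripper": 1},
    {"linear": [0, 0, 0], "twist": [0, 0, 0], "gripper": 1}
  ]
}}

```text
clock: 8.13
tcp_pos: [0.5874, 0.2306, 0.2236]
tcp_rot: [-179.9, 0.0, -90.1]
ft_force: [-0.9, -0.4, 6.9]
gripper_width: 0.0157
```

Call:
{"op": "servo_tool", "data": {
  "rows": [
    {"linear": [0, 0, -0.26], "twist": [0, 0, 0], "gripper": 1},
    {"linear": [0.6, 0, 0], "twist": [0, 0, 0], "gripper": 1},
    {"linear": [0.6, 0, 0], "twist": [0, 0, 0], "gripper": 1},
    {"linear": [0.6, 0, 0], "twist": [0, 0, 0], "gripper": 1},
    {"linear": [0.6, 0, 0], "twist": [0, 0, 0], "gripper": 1},
    {"linear": [0, 0, 0], "twist": [0, 0, 0], "gripper": 1},
    {"linear": [0, 0, 0], "twist": [0, 0, 0], "gripper": 1}
  ]
}}

```text
clock: 8.72
tcp_pos: [0.5872, 0.1094, 0.2364]
tcp_rot: [-180.0, 0.0, -90.2]
ft_force: [0.6, -0.0, -0.8]
gripper_width: 0.0157
```

Call:
{"op": "servo_tool", "data": {
  "rows": [
    {"linear": [0, 0, 0.04], "twist": [0, 0, 0], "gripper": 1},
    {"linear": [0, 0, 0], "twist": [0, 0, 0], "gripper": 1}
  ]
}}

```text
clock: 8.88
tcp_pos: [0.587, 0.1113, 0.2335]
tcp_rot: [180.0, 0.0, -90.0]
ft_force: [-0.7, -0.1, -2.1]
gripper_width: 0.0155
```

Call:
{"op": "servo_tool", "data": {
  "rows": [
    {"linear": [0, 0, 0.04], "twist": [0, 0, 0], "gripper": 1},
    {"linear": [0, 0, 0], "twist": [0, 0, 0], "gripper": 1}
  ]
}}

```text
clock: 9.05
tcp_pos: [0.587, 0.1113, 0.2312]
tcp_rot: [180.0, -0.0, -90.0]
ft_force: [0.2, 0.3, -2.1]
gripper_width: 0.0157
```

Call:
{"op": "servo_tool", "data": {
  "rows": [
    {"linear": [0, 0, 0.03], "twist": [0, 0, 0], "gripper": 1},
    {"linear": [0, 0, 0], "twist": [0, 0, 0], "gripper": 1}
  ]
}}

```text
clock: 9.22
tcp_pos: [0.587, 0.1109, 0.2298]
tcp_rot: [180.0, -0.0, -90.0]
ft_force: [-0.1, 0.2, -1.0]
gripper_width: 0.0156
```

Call:
{"op": "servo_tool", "data": {
  "rows": [
    {"linear": [0, 0, 0.02], "twist": [0, 0, 0], "gripper": 1},
    {"linear": [0, 0, 0], "twist": [0, 0, 0], "gripper": 1}
  ]
}}

```text
clock: 9.38
tcp_pos: [0.5871, 0.1106, 0.229]
tcp_rot: [180.0, -0.0, -90.1]
ft_force: [-0.7, -0.4, -1.1]
gripper_width: 0.0156
```

Call:
{"op": "servo_tool", "data": {
  "rows": [
    {"linear": [0, 0, 0.03], "twist": [0, 0, 0], "gripper": 1},
    {"linear": [0, 0, 0], "twist": [0, 0, 0], "gripper": 1}
  ]
}}

```text
clock: 9.55
tcp_pos: [0.587, 0.1106, 0.2274]
tcp_rot: [180.0, 0.0, -90.1]
ft_force: [0.4, 0.0, -1.2]
gripper_width: 0.0155
```

Call:
{"op": "servo_tool", "data": {
  "rows": [
    {"linear": [0, 0, 0.02], "twist": [0, 0, 0], "gripper": 1},
    {"linear": [0, 0, 0], "twist": [0, 0, 0], "gripper": 1}
  ]
}}

```text
clock: 9.72
tcp_pos: [0.587, 0.1105, 0.2265]
tcp_rot: [180.0, -0.0, -90.1]
ft_force: [-0.3, 0.0, -0.6]
gripper_width: 0.0153
```

Call:
{"op": "servo_tool", "data": {
  "rows": [
    {"linear": [0, 0, 0.03], "twist": [0, 0, 0], "gripper": 1},
    {"linear": [0, 0, 0], "twist": [0, 0, 0], "gripper": 1}
  ]
}}

```text
clock: 9.88
tcp_pos: [0.587, 0.1106, 0.2249]
tcp_rot: [180.0, -0.0, -90.1]
ft_force: [0.7, -0.3, -1.5]
gripper_width: 0.0158
```

Call:
{"op": "servo_tool", "data": {
  "rows": [
    {"linear": [0, 0, 0.02], "twist": [0, 0, 0], "gripper": 1},
    {"linear": [0, 0, 0], "twist": [0, 0, 0], "gripper": 1}
  ]
}}

```text
clock: 10.05
tcp_pos: [0.587, 0.1105, 0.224]
tcp_rot: [180.0, -0.0, -90.1]
ft_force: [-0.2, 0.1, -1.9]
gripper_width: 0.0157
```

Call:
{"op": "servo_tool", "data": {
  "rows": [
    {"linear": [0, 0, 0.03], "twist": [0, 0, 0], "gripper": 1},
    {"linear": [0, 0, 0], "twist": [0, 0, 0], "gripper": 1}
  ]
}}

```text
clock: 10.22
tcp_pos: [0.587, 0.1105, 0.2223]
tcp_rot: [180.0, -0.0, -90.1]
ft_force: [-1.0, 0.4, -1.2]
gripper_width: 0.0157
```

Call:
{"op": "servo_tool", "data": {
  "rows": [
    {"linear": [0, 0, 0.02], "twist": [0, 0, 0], "gripper": 1},
    {"linear": [0, 0, 0], "twist": [0, 0, 0], "gripper": 1}
  ]
}}

```text
clock: 10.38
tcp_pos: [0.587, 0.1106, 0.2214]
tcp_rot: [180.0, 0.0, -90.1]
ft_force: [1.4, 0.4, -1.0]
gripper_width: 0.0156
```

Call:
{"op": "servo_tool", "data": {
  "rows": [
    {"linear": [0, 0, 0.03], "twist": [0, 0, 0], "gripper": 1},
    {"linear": [0, 0, 0], "twist": [0, 0, 0], "gripper": 1}
  ]
}}

```text
clock: 10.55
tcp_pos: [0.587, 0.1106, 0.2199]
tcp_rot: [180.0, -0.0, -90.1]
ft_force: [0.3, 0.4, -1.2]
gripper_width: 0.0158
```

Call:
{"op": "servo_tool", "data": {
  "rows": [
    {"linear": [0, 0, 0.02], "twist": [0, 0, 0], "gripper": 1},
    {"linear": [0, 0, 0], "twist": [0, 0, 0], "gripper": 1}
  ]
}}

```text
clock: 10.72
tcp_pos: [0.5871, 0.1105, 0.2195]
tcp_rot: [-180.0, -0.0, -90.1]
ft_force: [-1.0, -0.7, 1.7]
gripper_width: 0.0159
```

Call:
{"op": "servo_tool", "data": {
  "rows": [
    {"linear": [0, 0, -0.2], "twist": [0, 0, 0], "gripper": 1},
    {"linear": [-0.4, -0.4, 0], "twist": [0, 0, 0], "gripper": 1},
    {"linear": [-0.4, -0.4, 0], "twist": [0, 0, 0], "gripper": 1},
    {"linear": [-0.4, -0.4, 0], "twist": [0, 0, 0], "gripper": 1},
    {"linear": [0, 0, 0], "twist": [0, 0, 0], "gripper": 1},
    {"linear": [0, 0, 0], "twist": [0, 0, 0], "gripper": 1}
  ]
}}

```text
clock: 11.22
tcp_pos: [0.6475, 0.1712, 0.2289]
tcp_rot: [179.9, -0.0, -90.0]
ft_force: [-0.7, 0.2, -0.7]
gripper_width: 0.0158
```

Call:
{"op": "servo_tool", "data": {
  "rows": [
    {"linear": [0, 0, 0.03], "twist": [0, 0, 0], "gripper": 1},
    {"linear": [0, 0, 0], "twist": [0, 0, 0], "gripper": 1}
  ]
}}

```text
clock: 11.38
tcp_pos: [0.6467, 0.17, 0.2278]
tcp_rot: [180.0, -0.0, -90.1]
ft_force: [-0.7, 0.1, -2.2]
gripper_width: 0.0156
```

Call:
{"op": "servo_tool", "data": {
  "rows": [
    {"linear": [0, 0, 0.02], "twist": [0, 0, 0], "gripper": 1},
    {"linear": [0, 0, 0], "twist": [0, 0, 0], "gripper": 1}
  ]
}}

```text
clock: 11.55
tcp_pos: [0.6468, 0.17, 0.2269]
tcp_rot: [-180.0, 0.0, -90.1]
ft_force: [0.6, -0.3, -0.9]
gripper_width: 0.0154
```

Call:
{"op": "servo_tool", "data": {
  "rows": [
    {"linear": [0, 0, 0.03], "twist": [0, 0, 0], "gripper": 1},
    {"linear": [0, 0, 0], "twist": [0, 0, 0], "gripper": 1}
  ]
}}

```text
clock: 11.72
tcp_pos: [0.647, 0.1702, 0.2251]
tcp_rot: [-180.0, 0.0, -90.1]
ft_force: [0.1, -0.8, -1.2]
gripper_width: 0.0152
```

Call:
{"op": "servo_tool", "data": {
  "rows": [
    {"linear": [0, 0, 0.02], "twist": [0, 0, 0], "gripper": 1},
    {"linear": [0, 0, 0], "twist": [0, 0, 0], "gripper": 1}
  ]
}}

```text
clock: 11.88
tcp_pos: [0.6471, 0.1704, 0.224]
tcp_rot: [180.0, 0.0, -90.1]
ft_force: [-0.0, -0.8, -2.3]
gripper_width: 0.0154
```

Call:
{"op": "servo_tool", "data": {
  "rows": [
    {"linear": [0, 0, 0.02], "twist": [0, 0, 0], "gripper": 1},
    {"linear": [0, 0, 0], "twist": [0, 0, 0], "gripper": 1}
  ]
}}

```text
clock: 12.05
tcp_pos: [0.6471, 0.1705, 0.2229]
tcp_rot: [180.0, -0.0, -90.1]
ft_force: [-0.7, -0.1, -1.6]
gripper_width: 0.0159
```

Call:
{"op": "servo_tool", "data": {
  "rows": [
    {"linear": [0, 0, 0.03], "twist": [0, 0, 0], "gripper": 1},
    {"linear": [0, 0, 0], "twist": [0, 0, 0], "gripper": 1}
  ]
}}

```text
clock: 12.22
tcp_pos: [0.6471, 0.1705, 0.2213]
tcp_rot: [180.0, -0.0, -90.1]
ft_force: [0.7, -0.9, -1.0]
gripper_width: 0.0157
```

Call:
{"op": "servo_tool", "data": {
  "rows": [
    {"linear": [0, 0, 0.03], "twist": [0, 0, 0], "gripper": 1},
    {"linear": [0, 0, 0], "twist": [0, 0, 0], "gripper": 1}
  ]
}}

```text
clock: 12.38
tcp_pos: [0.6471, 0.1705, 0.2198]
tcp_rot: [180.0, -0.0, -90.1]
ft_force: [-0.0, -0.4, -1.2]
gripper_width: 0.0157
```

Call:
{"op": "servo_tool", "data": {
  "rows": [
    {"linear": [0, 0, 0.02], "twist": [0, 0, 0], "gripper": 1},
    {"linear": [0, 0, 0], "twist": [0, 0, 0], "gripper": 1}
  ]
}}

```text
clock: 12.55
tcp_pos: [0.6472, 0.1705, 0.2192]
tcp_rot: [-180.0, 0.0, -90.1]
ft_force: [-1.1, 0.7, 0.9]
gripper_width: 0.0159
```

Three touches fit a plane: the tilt is 3.2°, and the high side is towards −x+y, predicted at TCP z 0.2251. I'm going to (0.542, 0.210) to check and press there.

Call:
{"op": "servo_tool", "data": {
  "rows": [
    {"linear": [0, 0, -0.24], "twist": [0, 0, 0], "gripper": 1},
    {"linear": [-0.26, 0.7, 0], "twist": [0, 0, 0], "gripper": 1},
    {"linear": [-0.26, 0.7, 0], "twist": [0, 0, 0], "gripper": 1},
    {"linear": [-0.27, 0.7, 0], "twist": [0, 0, 0], "gripper": 1},
    {"linear": [0, 0, 0], "twist": [0, 0, 0], "gripper": 1},
    {"linear": [0, 0, 0], "twist": [0, 0, 0], "gripper": 1},
    {"linear": [0, 0, 0.05], "twist": [0, 0, 0], "gripper": 1},
    {"linear": [0, 0, 0], "twist": [0, 0, 0], "gripper": 1}
  ]
}}

```text
clock: 13.22
tcp_pos: [0.5429, 0.2098, 0.2285]
tcp_rot: [180.0, -0.0, -90.1]
ft_force: [0.3, -0.9, -1.7]
gripper_width: 0.0154
```

Call:
{"op": "servo_tool", "data": {
  "rows": [
    {"linear": [0, 0, 0.02], "twist": [0, 0, 0], "gripper": 1},
    {"linear": [0, 0, 0], "twist": [0, 0, 0], "gripper": 1}
  ]
}}

```text
clock: 13.38
tcp_pos: [0.5428, 0.2097, 0.2271]
tcp_rot: [180.0, -0.0, -90.1]
ft_force: [0.1, -0.1, -0.8]
gripper_width: 0.0156
```

Call:
{"op": "servo_tool", "data": {
  "rows": [
    {"linear": [0, 0, 0.02], "twist": [0, 0, 0], "gripper": 1},
    {"linear": [0, 0, 0], "twist": [0, 0, 0], "gripper": 1}
  ]
}}

```text
clock: 13.55
tcp_pos: [0.5424, 0.2099, 0.2262]
tcp_rot: [180.0, -0.0, -90.1]
ft_force: [-0.1, -0.3, -0.3]
gripper_width: 0.0156
```

Call:
{"op": "servo_tool", "data": {
  "rows": [
    {"linear": [0, 0, 0.02], "twist": [0, 0, 0], "gripper": 1},
    {"linear": [0, 0, 0], "twist": [0, 0, 0], "gripper": 1}
  ]
}}

```text
clock: 13.72
tcp_pos: [0.5423, 0.2101, 0.2255]
tcp_rot: [180.0, -0.0, -90.1]
ft_force: [0.7, 0.2, -0.2]
gripper_width: 0.0151
```

Call:
{"op": "servo_tool", "data": {
  "rows": [
    {"linear": [0, 0, 0.02], "twist": [0, 0, 0], "gripper": 1},
    {"linear": [0, 0, 0], "twist": [0, 0, 0], "gripper": 1}
  ]
}}

```text
clock: 13.88
tcp_pos: [0.5423, 0.2101, 0.2251]
tcp_rot: [-180.0, 0.0, -90.1]
ft_force: [-0.8, 0.2, 3.1]
gripper_width: 0.0158
```

Contact came at 0.2252, as predicted. I'm easing it down in small steps.

Call:
{"op": "servo_tool", "data": {
  "rows": [
    {"linear": [0, 0, 0.015], "twist": [0, 0, 0], "gripper": 1},
    {"linear": [0, 0, 0], "twist": [0, 0, 0], "gripper": 1}
  ]
}}

```text
clock: 14.05
tcp_pos: [0.5423, 0.2102, 0.2248]
tcp_rot: [-179.9, 0.0, -90.1]
ft_force: [-1.8, 0.2, 7.0]
gripper_width: 0.0156
```

Call:
{"op": "servo_tool", "data": {
  "rows": [
    {"linear": [0, 0, 0.01], "twist": [0, 0, 0], "gripper": 1},
    {"linear": [0, 0, 0], "twist": [0, 0, 0], "gripper": 1}
  ]
}}

```text
clock: 14.22
tcp_pos: [0.5423, 0.2102, 0.2246]
tcp_rot: [-179.9, 0.0, -90.1]
ft_force: [-1.9, -0.5, 9.7]
gripper_width: 0.0157
```

Call:
{"op": "servo_tool", "data": {
  "rows": [
    {"linear": [0, 0, 0.01], "twist": [0, 0, 0], "gripper": 1},
    {"linear": [0, 0, 0], "twist": [0, 0, 0], "gripper": 1}
  ]
}}

```text
clock: 14.38
tcp_pos: [0.5422, 0.2103, 0.2242]
tcp_rot: [-179.9, 0.0, -90.0]
ft_force: [-2.6, 0.9, 10.6]
gripper_width: 0.0154
```

Call:
{"op": "servo_tool", "data": {
  "rows": [
    {"linear": [0, 0, 0.01], "twist": [0, 0, 0], "gripper": 1},
    {"linear": [0, 0, 0], "twist": [0, 0, 0], "gripper": 1}
  ]
}}

```text
clock: 14.55
tcp_pos: [0.5423, 0.2104, 0.2238]
tcp_rot: [-179.9, 0.1, -90.0]
ft_force: [-2.8, 0.8, 10.9]
gripper_width: 0.0158
```

Call:
{"op": "servo_tool", "data": {
  "rows": [
    {"linear": [0, 0, 0.01], "twist": [0, 0, 0], "gripper": 1},
    {"linear": [0, 0, 0.01], "twist": [0, 0, 0], "gripper": 1},
    {"linear": [0, 0, 0], "twist": [0, 0, 0], "gripper": 1}
  ]
}}

```text
clock: 14.8
tcp_pos: [0.5422, 0.2105, 0.2228]
tcp_rot: [-179.9, 0.1, -90.0]
ft_force: [-3.5, 1.2, 10.5]
gripper_width: 0.0153
```

Call:
{"op": "servo_tool", "data": {
  "rows": [
    {"linear": [0, 0, 0.01], "twist": [0, 0, 0], "gripper": 1},
    {"linear": [0, 0, 0.01], "twist": [0, 0, 0], "gripper": 1},
    {"linear": [0, 0, 0], "twist": [0, 0, 0], "gripper": 1}
  ]
}}

```text
clock: 15.05
tcp_pos: [0.5423, 0.2106, 0.2219]
tcp_rot: [-179.9, 0.1, -90.0]
ft_force: [-2.8, 1.9, 11.8]
gripper_width: 0.0159
```

Call:
{"op": "servo_tool", "data": {
  "rows": [
    {"linear": [0, 0, 0.01], "twist": [0, 0, 0], "gripper": 1},
    {"linear": [0, 0, 0.005], "twist": [0, 0, 0], "gripper": 1},
    {"linear": [0, 0, 0], "twist": [0, 0, 0], "gripper": 1}
  ]
}}

```text
clock: 15.3
tcp_pos: [0.5423, 0.2107, 0.2212]
tcp_rot: [-179.9, 0.1, -90.0]
ft_force: [-3.2, 2.3, 12.1]
gripper_width: 0.0152
```

Call:
{"op": "servo_tool", "data": {
  "rows": [
    {"linear": [0, 0, -0.03], "twist": [0, 0, 0], "gripper": 1},
    {"linear": [0, 0, 0], "twist": [0, 0, 0], "gripper": 1}
  ]
}}

```text
clock: 15.47
tcp_pos: [0.5422, 0.2102, 0.2216]
tcp_rot: [-180.0, 0.0, -90.1]
ft_force: [-0.0, 0.9, 4.2]
gripper_width: 0.0154
```

Call:
{"op": "servo_tool", "data": {
  "rows": [
    {"linear": [0, 0, -0.12], "twist": [0, 0, 0], "gripper": 1},
    {"linear": [0.4, -0.45, 0], "twist": [0, 0, 0], "gripper": 1},
    {"linear": [0.4, -0.45, 0], "twist": [0, 0, 0], "gripper": 1},
    {"linear": [0.4, -0.45, 0], "twist": [0, 0, 0], "gripper": 1},
    {"linear": [0.4, -0.45, 0], "twist": [0, 0, 0], "gripper": 1},
    {"linear": [0, 0, 0], "twist": [0, 0, 0], "gripper": 1},
    {"linear": [0, 0, 0.02], "twist": [0, 0, 0], "gripper": 1},
    {"linear": [0, 0, 0], "twist": [0, 0, 0], "gripper": 1}
  ]
}}

```text
clock: 16.13
tcp_pos: [0.6318, 0.1302, 0.2257]
tcp_rot: [179.9, 0.0, -90.1]
ft_force: [-0.4, 0.4, -1.8]
gripper_width: 0.0149
```

Call:
{"op": "servo_tool", "data": {
  "rows": [
    {"linear": [0, 0, 0.02], "twist": [0, 0, 0], "gripper": 1},
    {"linear": [0, 0, 0], "twist": [0, 0, 0], "gripper": 1}
  ]
}}

```text
clock: 16.3
tcp_pos: [0.6315, 0.1307, 0.2252]
tcp_rot: [180.0, 0.0, -90.0]
ft_force: [0.4, 0.2, -1.0]
gripper_width: 0.0155
```

Call:
{"op": "servo_tool", "data": {
  "rows": [
    {"linear": [0, 0, 0.03], "twist": [0, 0, 0], "gripper": 1},
    {"linear": [0, 0, 0], "twist": [0, 0, 0], "gripper": 1}
  ]
}}

```text
clock: 16.47
tcp_pos: [0.6317, 0.1305, 0.2236]
tcp_rot: [-180.0, 0.0, -90.0]
ft_force: [-0.3, -0.7, -0.2]
gripper_width: 0.0158
```

Call:
{"op": "servo_tool", "data": {
  "rows": [
    {"linear": [0, 0, 0.02], "twist": [0, 0, 0], "gripper": 1},
    {"linear": [0, 0, 0], "twist": [0, 0, 0], "gripper": 1}
  ]
}}

```text
clock: 16.63
tcp_pos: [0.6319, 0.1302, 0.2225]
tcp_rot: [180.0, -0.0, -90.0]
ft_force: [-0.3, -0.3, -2.2]
gripper_width: 0.0154
```

Call:
{"op": "servo_tool", "data": {
  "rows": [
    {"linear": [0, 0, 0.02], "twist": [0, 0, 0], "gripper": 1},
    {"linear": [0, 0, 0], "twist": [0, 0, 0], "gripper": 1}
  ]
}}

```text
clock: 16.8
tcp_pos: [0.6321, 0.1301, 0.2217]
tcp_rot: [-180.0, 0.0, -90.1]
ft_force: [0.2, -0.5, 0.5]
gripper_width: 0.0156
```

Call:
{"op": "servo_tool", "data": {
  "rows": [
    {"linear": [0, 0, -0.06], "twist": [0, 0, 0], "gripper": 1},
    {"linear": [-0.57, 0.03, 0], "twist": [0, 0, 0], "gripper": 1},
    {"linear": [-0.57, 0.03, 0], "twist": [0, 0, 0], "gripper": 1},
    {"linear": [-0.57, 0.04, 0], "twist": [0, 0, 0], "gripper": 1},
    {"linear": [0, 0, 0], "twist": [0, 0, 0], "gripper": 1},
    {"linear": [0, 0, 0], "twist": [0, 0, 0], "gripper": 1}
  ]
}}

```text
clock: 17.3
tcp_pos: [0.627, 0.2166, 0.2246]
tcp_rot: [180.0, -0.0, -89.9]
ft_force: [0.2, -0.1, -1.4]
gripper_width: 0.0157
```

Call:
{"op": "servo_tool", "data": {
  "rows": [
    {"linear": [0, 0, 0.02], "twist": [0, 0, 0], "gripper": 1},
    {"linear": [0, 0, 0], "twist": [0, 0, 0], "gripper": 1}
  ]
}}

```text
clock: 17.47
tcp_pos: [0.6273, 0.2147, 0.2236]
tcp_rot: [180.0, -0.0, -90.1]
ft_force: [-0.2, -0.5, -1.6]
gripper_width: 0.0157
```

Call:
{"op": "servo_tool", "data": {
  "rows": [
    {"linear": [0, 0, 0.02], "twist": [0, 0, 0], "gripper": 1},
    {"linear": [0, 0, 0], "twist": [0, 0, 0], "gripper": 1}
  ]
}}

```text
clock: 17.63
tcp_pos: [0.6273, 0.2147, 0.2225]
tcp_rot: [180.0, -0.0, -90.1]
ft_force: [-0.2, -0.2, -0.9]
gripper_width: 0.0154
```

Call:
{"op": "servo_tool", "data": {
  "rows": [
    {"linear": [0, 0, 0.02], "twist": [0, 0, 0], "gripper": 1},
    {"linear": [0, 0, 0], "twist": [0, 0, 0], "gripper": 1}
  ]
}}

```text
clock: 17.8
tcp_pos: [0.6273, 0.2151, 0.2218]
tcp_rot: [-180.0, -0.0, -90.1]
ft_force: [0.2, -0.2, 0.1]
gripper_width: 0.0155
```

Call:
{"op": "servo_tool", "data": {
  "rows": [
    {"linear": [0, 0, 0.01], "twist": [0, 0, 0], "gripper": 1},
    {"linear": [0, 0, 0], "twist": [0, 0, 0], "gripper": 1}
  ]
}}

```text
clock: 17.97
tcp_pos: [0.6273, 0.2154, 0.2216]
tcp_rot: [-180.0, -0.0, -90.1]
ft_force: [-0.7, -0.9, 3.8]
gripper_width: 0.0155
```

All touches now read 0.2218–0.2219, so the face is level. I'm returning the probe to its bore.

Call:
{"op": "servo_tool", "data": {
  "rows": [
    {"linear": [0, 0, -0.45], "twist": [0, 0, 0], "gripper": 1},
    {"linear": [0, 0, -0.45], "twist": [0, 0, 0], "gripper": 1},
    {"linear": [-0.68, 0.46, 0], "twist": [0, 0, 0], "gripper": 1},
    {"linear": [-0.68, 0.46, 0], "twist": [0, 0, 0], "gripper": 1},
    {"linear": [-0.68, 0.46, 0], "twist": [0, 0, 0], "gripper": 1},
    {"linear": [-0.68, 0.46, 0], "twist": [0, 0, 0], "gripper": 1},
    {"linear": [-0.68, 0.46, 0], "twist": [0, 0, 0], "gripper": 1},
    {"linear": [0, 0, 0], "twist": [0, 0, 0], "gripper": 1},
    {"linear": [0, 0, 0], "twist": [0, 0, 0], "gripper": 1},
    {"linear": [0, 0, 0], "twist": [0, 0, 0], "gripper": 1}
  ]
}}

```text
clock: 18.8
tcp_pos: [0.5124, 0.3856, 0.266]
tcp_rot: [180.0, -0.0, -90.0]
ft_force: [0.0, -0.3, -0.7]
gripper_width: 0.016
```

Call:
{"op": "servo_tool", "data": {
  "rows": [
    {"linear": [0, 0, 0.5], "twist": [0, 0, 0], "gripper": 1},
    {"linear": [0, 0, 0.6], "twist": [0, 0, 0], "gripper": 1},
    {"linear": [0, 0, 0.6], "twist": [0, 0, 0], "gripper": 1},
    {"linear": [0, 0, 0.35], "twist": [0, 0, 0], "gripper": 1},
    {"linear": [0, 0, 0], "twist": [0, 0, 0], "gripper": 1},
    {"linear": [0, 0, 0], "twist": [0, 0, 0], "gripper": 1},
    {"linear": [0, 0, 0], "twist": [0, 0, 0], "gripper": 1}
  ]
}}

```text
clock: 19.38
tcp_pos: [0.5133, 0.3853, 0.1654]
tcp_rot: [-179.9, 0.1, -90.1]
ft_force: [0.4, 0.1, -1.0]
gripper_width: 0.0157
```

```bash
python3 - <<'E'
from h import *
w=shot('wrist','w2.png');s=state();print(s['tcp_pos'],s['tcp_rot'],s['ft_force'])
a=cv2.cvtColor(cv2.resize(w[100:300,150:350],(600,600),interpolation=3),4);cv2.imwrite('pics/c2.png',a)
for q in [(.5123,.3856,.062)]: print(proj('wrist',q))
E
```

```text
[0.51331145 0.38553929 0.16574305] [-1.79882209e+02  7.84685352e-02 -9.01013275e+01] [ 0.46569172  0.49585864 -1.25785847]
[255.11090077 197.19188179]
```

View pics/c2.png

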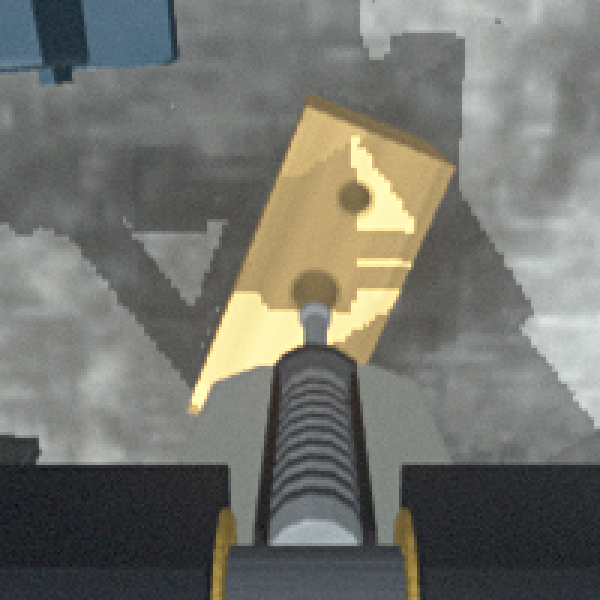

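The ball hangs in line with the bore: the mouth is at crop (314,288), or (254.7,196) in the full picture, against a predicted (255.1,197.2). I'm inserting it.

Call:
{"op": "servo_tool", "data": {
  "rows": [
    {"linear": [0, 0.01, 0.2], "twist": [0, 0, 0], "gripper": 1},
    {"linear": [0, 0, 0.25], "twist": [0, 0, 0], "gripper": 1},
    {"linear": [0, 0, 0.25], "twist": [0, 0, 0], "gripper": 1},
    {"linear": [0, 0, 0.25], "twist": [0, 0, 0], "gripper": 1},
    {"linear": [0, 0, 0.25], "twist": [0, 0, 0], "gripper": 1},
    {"linear": [0, 0, 0], "twist": [0, 0, 0], "gripper": 1},
    {"linear": [0, 0, 0], "twist": [0, 0, 0], "gripper": 1}
  ]
}}

```text
clock: 20.02
tcp_pos: [0.5115, 0.3854, 0.1025]
tcp_rot: [179.9, -0.1, -90.1]
ft_force: [-0.7, 0.5, -1.3]
gripper_width: 0.0157
```

Call:
{"op": "servo_tool", "data": {
  "rows": [
    {"linear": [0, -0.01, 0.1], "twist": [0, 0, 0], "gripper": 1},
    {"linear": [0, 0, 0.07], "twist": [0, 0, 0], "gripper": 1},
    {"linear": [0, 0, 0], "twist": [0, 0, 0], "gripper": 1},
    {"linear": [0, 0, 0], "twist": [0, 0, 0], "gripper": 1}
  ]
}}

```text
clock: 20.35
tcp_pos: [0.5124, 0.3857, 0.0952]
tcp_rot: [-180.0, 0.0, -90.1]
ft_force: [0.0, 0.5, -2.2]
gripper_width: 0.0155
```

Call:
{"op": "servo_tool", "data": {
  "rows": [
    {"linear": [0, 0, 0.03], "twist": [0, 0, 0], "gripper": 1},
    {"linear": [0, 0, 0], "twist": [0, 0, 0], "gripper": 1},
    {"linear": [0, 0, 0], "twist": [0, 0, 0], "gripper": 1}
  ]
}}

```text
clock: 20.6
tcp_pos: [0.5124, 0.3857, 0.0938]
tcp_rot: [-180.0, 0.0, -90.1]
ft_force: [0.6, 0.5, -1.6]
gripper_width: 0.0157
```

Call:
{"op": "servo_tool", "data": {
  "rows": [
    {"linear": [0, 0, 0.04], "twist": [0, 0, 0], "gripper": 1},
    {"linear": [0, 0, 0], "twist": [0, 0, 0], "gripper": 1}
  ]
}}

```text
clock: 20.77
tcp_pos: [0.5123, 0.3856, 0.0913]
tcp_rot: [180.0, -0.0, -90.1]
ft_force: [0.2, 0.0, -1.3]
gripper_width: 0.0158
```

Call:
{"op": "servo_tool", "data": {
  "rows": [
    {"linear": [0, 0, 0.03], "twist": [0, 0, 0], "gripper": 1},
    {"linear": [0, 0, 0], "twist": [0, 0, 0], "gripper": 1},
    {"linear": [0, 0, 0], "twist": [0, 0, 0], "gripper": 1}
  ]
}}

```text
clock: 21.02
tcp_pos: [0.5125, 0.3857, 0.0906]
tcp_rot: [-180.0, 0.0, -90.1]
ft_force: [-0.8, -0.0, 4.0]
gripper_width: 0.0154
```

The collar is seated at the same TCP height as before the lift. I'm releasing.

Call:
{"op": "servo_tool", "data": {
  "rows": [
    {"linear": [0, 0, -0.01], "twist": [0, 0, 0], "gripper": 1},
    {"linear": [0, 0, 0], "twist": [0, 0, 0], "gripper": 0},
    {"linear": [0, 0, 0], "twist": [0, 0, 0], "gripper": 0},
    {"linear": [0, 0, 0], "twist": [0, 0, 0], "gripper": 0},
    {"linear": [0, 0, 0], "twist": [0, 0, 0], "gripper": 0},
    {"linear": [0, 0, 0], "twist": [0, 0, 0], "gripper": 0},
    {"linear": [0, 0, 0], "twist": [0, 0, 0], "gripper": 0},
    {"linear": [0, 0, 0], "twist": [0, 0, 0], "gripper": 0},
    {"linear": [0, 0, 0], "twist": [0, 0, 0], "gripper": 0},
    {"linear": [0, 0, 0], "twist": [0, 0, 0], "gripper": 0},
    {"linear": [0, 0, 0], "twist": [0, 0, 0], "gripper": 0},
    {"linear": [0, 0, 0], "twist": [0, 0, 0], "gripper": 0}
  ]
}}

```text
clock: 22.02
tcp_pos: [0.5124, 0.3856, 0.0906]
tcp_rot: [180.0, -0.0, -90.1]
ft_force: [0.5, -0.1, 1.1]
gripper_width: 0.0844
```

Call:
{"op": "servo_tool", "data": {
  "rows": [
    {"linear": [0, 0, -0.2], "twist": [0, 0, 0], "gripper": 0},
    {"linear": [0, 0, -0.5], "twist": [0, 0, 0], "gripper": 0},
    {"linear": [0, 0, -0.7], "twist": [0, 0, 0], "gripper": 0},
    {"linear": [0, 0, -0.7], "twist": [0, 0, 0], "gripper": 0},
    {"linear": [0, 0, -0.7], "twist": [0, 0, 0], "gripper": 0},
    {"linear": [0, 0, -0.7], "twist": [0, 0, 0], "gripper": 0},
    {"linear": [0, 0, -0.5], "twist": [0, 0, 0], "gripper": 0},
    {"linear": [0, 0, 0], "twist": [0, 0, 0], "gripper": 0},
    {"linear": [0, 0, 0], "twist": [0, 0, 0], "gripper": 0},
    {"linear": [0, 0, 0], "twist": [0, 0, 0], "gripper": 0}
  ]
}}

```text
clock: 22.85
tcp_pos: [0.5122, 0.3855, 0.2902]
tcp_rot: [180.0, -0.0, -90.1]
ft_force: [-0.5, -0.7, -0.7]
gripper_width: 0.0934
```

```bash
python3 - <<'E'
from h import *
s=state();w=shot('wrist','w3.png');a=shot('scene','s3.png');print(s['tcp_pos'],s['gripper_width'],s['ft_force'])
c=np.hstack([cv2.cvtColor(w,4)[:,:400],cv2.cvtColor(cv2.resize(a[100:292,170:370],(400,384)),4)])
cv2.imwrite('pics/c3.png',c)
print(proj('wrist',(.5123,.3856,.128)),proj('scene',(.5123,.3856,.128)))
E
```

```text
[0.51219246 0.38549176 0.2902209 ] 0.09340105635945772 [-0.46804459 -0.70475418 -0.70544582]
[254.64040009 180.85015925] [204.68812817 182.97586769]
```

View pics/c3.png

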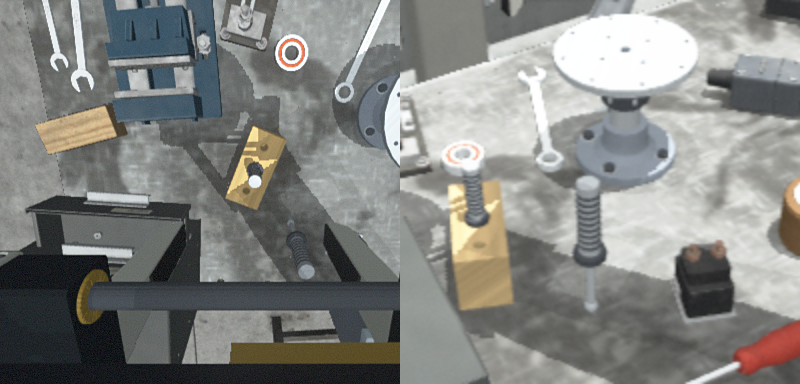

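The probe stands upright in the middle bore, with its handle top at (255,181) as predicted and the collar on the block. The plate looks level and the bystanders have not moved. The gripper is clear, so I'm handing in.

```bash
python3 -c "
from workcell import hand_in
print(hand_in())"
```

```text
the job is handed in; nothing more can be done
None
```

The stage face is level to well within 2.5 mm, the probe is back home in its bore, and the job is handed in at about 23 s of the 67 s allowed.

- **Probe:** I used the smaller probe from the block's middle bore and left the larger look-alike standing.
- **Tilt found:** Light touches at +y, −y and +x showed a tilt of about 3.2°, with the high side towards −x+y. A touch on that high side agreed with the prediction to about 0.2 mm.
- **Levelling:** I eased the high side down about 3.4 mm. The most force I read on the stage was about 13 N, against the 25 N limit. Force is only read at the end of each move, so brief peaks in between were not seen.
- **Level check:** On the pressed point the reading as I eased off was 0.2219 m. Fresh touches opposite it and at right angles read 0.2218 to 0.2219 m, which puts the face within roughly 0.3 mm across its width. I did not touch the fourth side, as three points fix the plane.
- **Probe return:** The collar seated at the same tool height (0.0906 m) as before the lift. The last pictures show the probe upright, and the bystanders I could see (contactor, bearing, part of the roller) looked unmoved.

No check failed or disagreed, except that my first picture-based position of the bore was about 2.5 mm off. I corrected it before gripping.

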